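Make up a sauce kit and a fish kit

ROBOT

A 6-joint arm with a two-finger parallel gripper is mounted at the origin on a cart in front of the work surface, level with it; the furniture and walls round the work are solid. World frame = base frame: x ahead of the robot, y to its left, z up, the work surface at z = 0. Lengths are in m, angles in rad, forces in N, time in s.
With the tool pointing down it reaches from about 0.325 to 0.85 m from the base axis. Payload 15.5 kg.
Tool frame: the origin (TCP) lies on the centre line of the jaws, within the pads' length; the fingertips stand 22 mm ahead of it and the grasp point (between the pads) lies 3 mm ahead of it; z points along the fingers, y is the line along which they close (so a half turn about z gives the same grasp; the last joint's range is limited). The gripper opens to 91 mm and grips with 3 to 60 N. Pads are 32 mm wide; open, the fingers measure 118 mm over their backs; the gripper's body (76 mm by 178 mm) begins 60 mm behind the grasp point.
Start: joints at [1.091, 0.494, 1.345, -0, 1.302, -0.096], TCP at [0.235, 0.579, 0.236] pointing down, gripper open.
Joint ranges: [-2.91, 2.91], [-0.82, 2.16], [0.22, 2.67], [-1.22, 4.37], [0.12, 2.79], [-3.08, 3.08]. Speed limits (rad/s): [1.89, 1.89, 2.57, 3.01, 3.01, 3.01].

INTERFACE

Orientations are given as a rotation vector (axis times angle).
In Python, from rig import robot, read_camera, hand_in gives the robot as it stands.
- The arm moves only by the tool arm_command, never from a script. Its argument "motion" is a list of rows, each a list of 2 entries, a list of its own where there are three numbers: the shift along the tool's x, y, z in m, then the turn, a rotation vector about the tool's x, y, z in degrees. In form: [[[x, y, z], [rx, ry, rz]], ...]. A call has 1 to 8 rows; each row is the pose to reach, as a shift and turn from the pose commanded when the call began, along the tool's axes at that moment; what a row does not reach only later rows make up. A row lasts 1/8 s, in which the tool goes at most 62.5 mm and 10.7 degrees, less where a joint would pass 70% of its speed; a pose out of reach is approached as far as the arm can. A call with a gripper value outside its range is refused whole. "claw" is the opening in per cent of the stroke, from 0 (shut) to 100 (fully open), set as the call begins (left out, the last holds). The fingers move at their own pace and stop on an object; the grip force is fixed at half the most. Time passes only in rows, so rows that repeat a pose let the fingers close. It gives the time, the measured TCP pose, the force, the opening and the grip force at its end, in the units of the state.
- robot.get_state(): the state, without advancing time (a new reading comes with each control period).
- read_camera(name): name is "scene" or "top" or "wrist"; returns a dict with "frame" (400x640x3 uint8, blue, green, red), "z_map" (400x640 float32, m along the optical axis (not along the pixel's ray), 0 where there is no reading), "fx", "fy", "cx", "cy" (pixels), "rvec" (rotation vector, rad) and "tvec" (3), from world to camera coordinates, as OpenCV has them; the wrist camera has in their place "mount" (4x4, takes a point from camera to tool coordinates, whose origin is the TCP and whose axes are the flange's). Camera axes: x right, y down, z forward; pixel columns grow to the right and rows downward; lengths in m; the calibration is good to about 2 mm. A picture is of the moment at which its call begins: read the wrist's pose just before it.
- hand_in(): hands the job in; it is judged then, once.
The state is a dict: "time": time; "joint_pos": joint angles; "qvel": joint speeds; "joint_efforts": joint torques, N m; "position": TCP position; "ee_rot": TCP orientation; "wrist_force": force on the tool from outside, world axes, zero at the start; "torque": the same for the moment, N m; "gripper_width": finger opening in m; "grip_force": force on a finger pad.
Only numpy, scipy, OpenCV 4.12 (cv2) and the standard library are available. Lean on these libraries where they do the work, as an engineer would, in place of code of your own. Each camera call takes 0.05 s, during which the arm holds its last target. There are 200 camera calls.

TASK

Make up two meal kits from the five things standing close together to the right of the two wooden trays: the tray with three wells is the sauce kit and gets the tomato, the garlic and one spice jar; the tray with two wells is the fish kit and gets the lemon and the other spice jar. Set one thing in each well, sitting down on the well's floor and the same way up as it stands now. Leave the onion beside them and the jam jar behind the trays where they are.

Things in the scene. Friction and masses are not known exactly. Their poses are not given: they have to be found in the camera images.
- sauce_tray: Light wooden tray on the worktop, does not move: three square wells in one row along its y axis. 310 long (y) x 110 wide (x) x 18 high. Wells 90 x 90, 12 deep, centres at y = -100, 0 and +100 from the origin (x = 0); 10 wide ribs between them, well floor 6 above the origin. Origin: centre of the underside, z up. A well holds one thing only. The sauce kit.
- fish_tray: Light wooden tray on the worktop, does not move: two square wells in one row along its y axis. 210 long (y) x 110 wide (x) x 18 high. Wells 90 x 90, 12 deep, centres at y = -50 and +50 from the origin (x = 0); 10 wide ribs between them, well floor 6 above the origin. Origin: centre of the underside, z up. A well holds one thing only. The fish kit.
- tomato: Tomato with its green stalk up, 65 x 65 x 66 tall, round. Origin: centre of the underside as it sits, z up; it sits stably on a small flat
- garlic: Whole garlic bulb, pale, 56 x 56 x 56 tall, its neck up; widest at about mid-height. Origin: centre of the underside as it sits, z up; it sits stably on a small flat
- lemon: Lemon lying on its side, 71 long (its x axis), 53 wide (y), 51 tall; best held across its width. Origin: centre of the underside as it sits, z up; it sits stably on a small flat
- jar_a: Glass spice jar with a green cap, one of two alike (either may go in either kit), standing; round, 46 diameter, 106 tall, so much taller than its neighbours that a gripper reaching low beside it can foul it. Origin: centre of the underside, z up
- jar_b: Glass spice jar with a green cap, one of two alike (either may go in either kit), standing; round, 46 diameter, 106 tall, so much taller than its neighbours that a gripper reaching low beside it can foul it. Origin: centre of the underside, z up
- onion: Bystander: red onion behind the stock on the right, 84 x 81 x 82 tall, to be left where it is. Origin: centre of the underside
- jam_jar: Bystander: jam jar with a light grey lid behind the trays, 62 diameter, 86 tall, to be left where it is. Origin: centre of the underside

How it is judged:
By the outcome, as a careful person would: the job done as asked, in the order asked, and still so for the second after the job is handed in, with the robot touching nothing.
It also fails if it takes over 128 s, if anything falls off the work surface, if the arm or the gripper's body presses on something with over 40 N, if the wrist force passes 120 N, or if a joint passes its speed limit or range.

## Working session

There is one attempt and no reset: what is moved stays moved. The work goes in short steps, Python scripts to look and compute and a tool call to move; the robot and the scene stay as the last step left them, time stands still between calls to the robot, and variables do not carry over. Pictures are saved under pics/ and viewed, at most 14 in all, crops included, and the job is handed in when it is done.

Besides the shell and the picture viewer there is one more tool, called after "Call:" as name([rows], argument=value, ...), one row to a line, values as JSON. arm_command: Moves the arm, as the interface text tells. Its arguments: {"type":"object","properties":{"motion":{"type":"array","items":{"type":"array"}},"claw":{"type":"number"}},"required":["motion"]}

```bash
ls; mkdir -p pics; cat > h.py <<'E'
import numpy as np, cv2
from rig import robot, read_camera, hand_in
from scipy.spatial.transform import Rotation as R
def cloud(c):
    z=c["z_map"]; v,u=np.mgrid[0:400,0:640]
    P=np.stack([(u-c["cx"])/c["fx"]*z,(v-c["cy"])/c["fy"]*z,z],-1)
    Rm=R.from_rotvec(np.ravel(c["rvec"])).as_matrix()
    W=(P-np.ravel(c["tvec"]))@Rm
    W[z==0]=np.nan
    return W
E
python3 - <<'E'
from h import *
s=robot.get_state(); print({k:np.round(v,3) for k,v in s.items()})
for n in ("scene","top"):
    c=read_camera(n); cv2.imwrite(f"pics/{n}0.png",c["frame"]); np.savez(f"{n}0.npz",**c)
    print(n,c["fx"],c["cx"],c["cy"],c["rvec"],c["tvec"])
E
```

```text
pics
{'time': np.float64(0.0), 'joint_pos': array([ 1.091,  0.494,  1.346,  0.   ,  1.302, -0.095]), 'qvel': array([-0.001,  0.   , -0.   , -0.   , -0.001,  0.001]), 'joint_efforts': array([-3.0000e-03, -8.7884e+01, -3.8184e+01,  7.1000e-02,  5.3000e-02,
       -0.0000e+00]), 'position': array([0.234, 0.579, 0.235]), 'ee_rot': array([-6.010e-01, -3.083e+00,  2.000e-03]), 'wrist_force': array([1.16 , 0.051, 0.148]), 'torque': array([-0.019, -0.019,  0.002]), 'grip_force': np.float64(0.0), 'gripper_width': np.float64(0.091)}
scene 444.0209499223472 322.06508326470225 204.1469003654194 [ 0.63136245 -2.70380808  1.04428433] [0.47977152 0.32071422 0.82431155]
top 488.4999914268938 318.7627910313752 190.70734987429447 [ 2.18087901 -2.14901558  0.1082958 ] [-0.13277734  0.6047298   1.17551615]
```

View pics/top0.png

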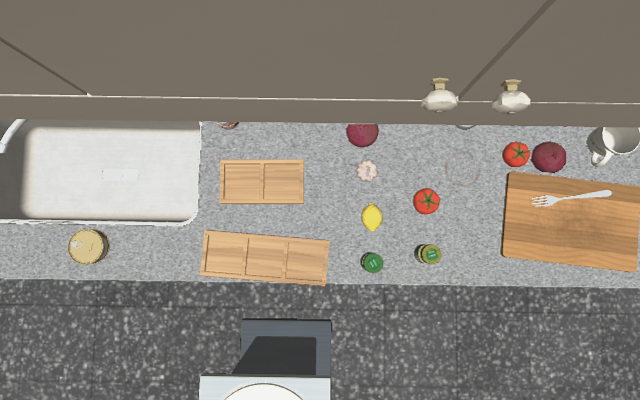

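View pics/scene0.png

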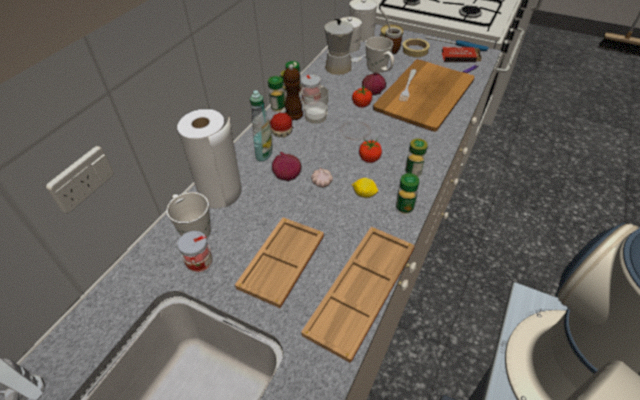

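The top view shows the fish tray at (262,182), the sauce tray at (265,258), garlic at (367,171), lemon at (372,217), tomato at (427,202), jars at (373,262) and (430,254), and onion at (362,132). The second tomato at (516,154) is a distractor. In the scene view the jam jar is at (195,251), with a wall cupboard overhead.

```bash
python3 - <<'E'
from h import *
W={}
for n in ("top","scene"):
    c=dict(np.load(f"{n}0.npz")); W[n]=(cloud(c),c)
seeds={"top":dict(garlic=(367,171),lemon=(372,217),tomato=(427,202),jarA=(373,262),jarB=(430,254),onion=(362,135)),
"scene":dict(garlic=(321,177),lemon=(365,187),tomato=(370,151),jarA=(408,190),jarB=(416,157),onion=(287,166),jam=(195,250))}
for n in W:
    w,c=W[n]
    t=w[...,2]; g=t[np.isfinite(t)]; print(n,"table z",np.median(g[(abs(g)<.03)]))
    m=((t>0.022)&(t<0.2)).astype(np.uint8)
    k,l,st,ce=cv2.connectedComponentsWithStats(m)
    for o,(u,v) in seeds[n].items():
        i=l[v,u]; P=w[l==i]
        top=P[P[:,2]>P[:,2].max()-.012]
        print(n,o,i,st[i].tolist(),"min",P.min(0).round(3),"max",P.max(0).round(3),"topmean",top.mean(0).round(3))
        if o=="lemon" and i:
            (cx,cy),_,_=cv2.minAreaRect(P[:,:2].astype(np.float32)); d=np.linalg.svd(P[:,:2]-P[:,:2].mean(0),full_matrices=False)[2]
            r=cv2.minAreaRect((P[:,:2]*1000).astype(np.float32)); print(r,d[0])
# trays: wood colour, height
w,c=W["top"]; t=w[...,2]
hsv=cv2.cvtColor(c["frame"],cv2.COLOR_BGR2HSV)
m=cv2.inRange(hsv,(8,60,90),(25,255,255)); m=cv2.morphologyEx(m,cv2.MORPH_CLOSE,np.ones((7,7)))
Rm=R.from_rotvec(c["rvec"].ravel()).as_matrix(); C=-Rm.T@c["tvec"].ravel(); print("cam",C)
for ct in cv2.findContours(m,0,2)[0]:
    if cv2.contourArea(ct)<2000: continue
    p=ct[:,0].astype(float); d=np.c_[(p[:,0]-c["cx"])/c["fx"],(p[:,1]-c["cy"])/c["fy"],np.ones(len(p))]@Rm
    P=C+d*((.018-C[2])/d[:,2])[:,None]
    print("wood",cv2.minAreaRect((P[:,:2]*1000).astype(np.float32)))
z=w[...,2]; print("cab", np.nanpercentile(w[60,::80],50,axis=0), w[60,::80].round(2)[:8].tolist(), w[112,::80].round(2).tolist())
print("robot",w[345,290],w[390,265])
E
```

```text
top table z 0.0012917739437701362
top garlic 15 [356, 159, 22, 23, 359] min [ 0.633 -0.268  0.023] max [ 0.689 -0.216  0.056] topmean [ 0.661 -0.242  0.048]
top lemon 191 [361, 203, 22, 28, 443] min [ 0.512 -0.281  0.024] max [ 0.578 -0.228  0.058] topmean [ 0.544 -0.254  0.049]
((544.2827758789062, -254.01516723632812), (55.66146469116211, 54.23693084716797), 45.581851959228516) [-0.99708325 -0.07632168]
top tomato 99 [413, 188, 27, 26, 551] min [ 0.555 -0.419  0.023] max [ 0.618 -0.356  0.066] topmean [ 0.589 -0.391  0.058]
top jarA 713 [360, 252, 23, 21, 371] min [ 0.414 -0.272  0.022] max [ 0.459 -0.227  0.111] topmean [ 0.436 -0.25   0.105]
top jarB 636 [415, 244, 26, 20, 439] min [ 0.435 -0.404  0.024] max [ 0.48 -0.36  0.11] topmean [ 0.458 -0.383  0.105]
top onion 3 [346, 124, 32, 23, 627] min [ 0.719 -0.267  0.025] max [ 0.774 -0.189  0.079] topmean [ 0.758 -0.228  0.071]
scene table z 0.0006448689242483777
scene garlic 298 [312, 168, 21, 18, 274] min [ 0.629 -0.266  0.022] max [ 0.685 -0.215  0.057] topmean [ 0.657 -0.241  0.048]
scene lemon 299 [352, 178, 27, 19, 374] min 
[... 938 characters left out ...]
3.29216003417969), 86.04764556884766)
wood ((542.271240234375, -752.482666015625), (339.9066467285156, 215.0711669921875), 84.03553009033203)
wood ((630.6910400390625, 20.72760772705078), (111.11847686767578, 209.77369689941406), 0.8364162445068359)
cab [ 0.62436711 -0.0962227   0.85592675] [[0.62, 0.13, 0.85], [0.62, 0.07, 0.85], [0.62, 0.0, 0.85], [0.62, -0.06, 0.86], [0.62, -0.13, 0.86], [0.62, -0.19, 0.86], [0.62, -0.25, 0.86], [0.62, -0.32, 0.86]] [[0.62, 0.24, 0.68], [0.62, 0.15, 0.68], [0.62, 0.05, 0.69], [0.62, -0.04, 0.7], [0.62, -0.13, 0.7], [0.62, -0.22, 0.7], [0.62, -0.3, 0.71], [0.62, -0.39, 0.71]]
robot [ 0.11240868 -0.02561779 -0.56579405] [ 0.12461297 -0.00163995  0.01349114]
```

Measurements agree with the given sizes and between views. All five things can be picked with the jaws closing along world y, so the low things go first and the jars last.

Call:
arm_command([
  [[-0.04,-0.0445,0],[0,0,-5]],
  [[-0.08,-0.089,0],[0,0,-10]],
  [[-0.12,-0.1335,0],[0,0,-15]],
  [[-0.16,-0.178,0],[0,0,-20]],
  [[-0.2,-0.2225,0],[0,0,-22]],
  [[-0.24,-0.267,0],[0,0,-22]],
  [[-0.28,-0.3115,0],[0,0,-22]],
  [[-0.32,-0.356,0],[0,0,-22]],
], claw=100)

```text
time: 1.1
position: [0.3978, 0.1274, 0.236]
ee_rot: [0.001, 3.141, 0.0]
wrist_force: [1.2, 0.8, -0.2]
gripper_width: 0.0914
grip_force: 0.0
```

Call:
arm_command([
  [[-0.02,-0.058,0],[0,0,0]],
  [[-0.04,-0.116,0],[0,0,0]],
  [[-0.06,-0.174,0],[0,0,0]],
  [[-0.08,-0.232,0],[0,0,0]],
  [[-0.1,-0.29,0],[0,0,0]],
  [[-0.12,-0.348,0],[0,0,0]],
  [[-0.14,-0.406,0],[0,0,0]],
  [[-0.16,-0.464,0],[0,0,0]],
])

```text
time: 2.1
position: [0.5574, -0.3369, 0.2356]
ee_rot: [-0.002, -3.141, -0.001]
wrist_force: [1.6, -0.2, -0.3]
gripper_width: 0.0914
grip_force: 0.0
```

```bash
cat >> h.py <<'E'
def wcloud(name):
    s=robot.get_state(); c=read_camera("wrist"); cv2.imwrite(f"pics/{name}.png",c["frame"])
    z=c["z_map"]; v,u=np.mgrid[0:400,0:640]
    P=np.stack([(u-c["cx"])/c["fx"]*z,(v-c["cy"])/c["fy"]*z,z],-1)
    M=np.array(c["mount"]); P=P@M[:3,:3].T+M[:3,3]
    W=P@R.from_rotvec(s["ee_rot"]).as_matrix().T+s["position"]; W[z==0]=np.nan
    return s,c,W
def blobs(W,lo=.022,hi=.2,amin=300):
    t=W[...,2]; m=((t>lo)&(t<hi)).astype(np.uint8)
    k,l,st,ce=cv2.connectedComponentsWithStats(m)
    for i in range(1,k):
        if st[i][4]<amin: continue
        P=W[l==i]; a,b=np.percentile(P,1,axis=0),np.percentile(P,99,axis=0)
        print("px",ce[i].round(),st[i][4],"mid",((a+b)/2).round(3)[:2],"size",(b-a).round(3)[:2],"top",b[2].round(3))
E
python3 - <<'E'
from h import *
s,c,W=wcloud("w1"); print(s["position"].round(4)); blobs(W)
E
```

```text
[ 0.5574 -0.3369  0.2356]
px [431.  40.] 4265 mid [ 0.436 -0.254] size [0.043 0.043] top 0.108
px [267.  68.] 3340 mid [ 0.457 -0.383] size [0.042 0.043] top 0.107
px [49. 77.] 669 mid [ 0.462 -0.616] size [0.029 0.072] top 0.024
px [404. 161.] 2467 mid [ 0.544 -0.258] size [0.064 0.047] top 0.052
px [277. 200.] 2882 mid [ 0.583 -0.388] size [0.058 0.058] top 0.059
px [ 16. 204.] 533 mid [ 0.59  -0.672] size [0.028 0.046] top 0.03
px [ 69. 247.] 955 mid [ 0.638 -0.638] size [0.044 0.082] top 0.024
px [400. 260.] 958 mid [ 0.658 -0.256] size [0.049 0.027] top 0.049
px [ 12. 271.] 450 mid [ 0.666 -0.691] size [0.011 0.033] top 0.054
px [410. 341.] 1794 mid [ 0.748 -0.238] size [0.044 0.065] top 0.069
px [216. 364.] 724 mid [ 0.79  -0.469] size [0.037 0.022] top 0.075
```

View pics/w1.png

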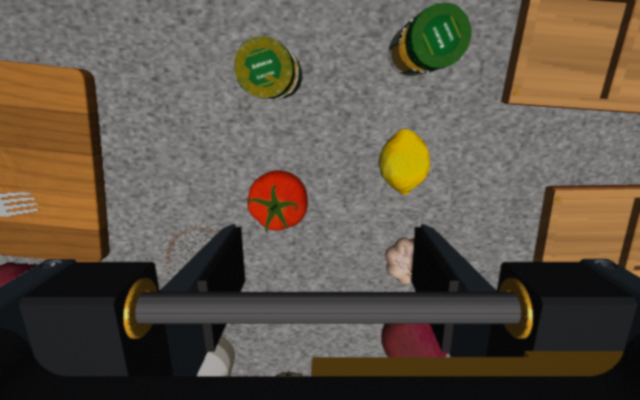

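The wrist picture shows the tomato at (277,200), lemon (404,161), garlic (400,260) and jar caps at (267,68) and (431,40). All positions agree with the fixed cameras to within 3 mm, apart from the half-hidden garlic.

Call:
arm_command([
  [[-0.0265,-0.05,0],[0,0,0]],
  [[-0.0265,-0.05,0.055],[0,0,0]],
  [[-0.0265,-0.05,0.11],[0,0,0]],
  [[-0.0265,-0.05,0.155],[0,0,0]],
  [[-0.0265,-0.05,0.185],[0,0,0]],
  [[-0.0265,-0.05,0.198],[0,0,0]],
  [[-0.0265,-0.05,0.198],[0,0,0]],
])

```text
time: 3.02
position: [0.5835, -0.3848, 0.0376]
ee_rot: [-0.001, -3.141, -0.001]
wrist_force: [0.1, 0.3, 0.5]
gripper_width: 0.0912
grip_force: 0.0
```

Call:
arm_command([
  [[0,0,0],[0,0,0]],
  [[0,0,0],[0,0,0]],
  [[0,0,0],[0,0,0]],
  [[0,0,0],[0,0,0]],
  [[0,0,0],[0,0,0]],
  [[0,0,0],[0,0,0]],
  [[0,0,0],[0,0,0]],
  [[0,0,0],[0,0,0]],
], claw=0)

```text
time: 4.03
position: [0.584, -0.3851, 0.0386]
ee_rot: [0.001, 3.141, -0.001]
wrist_force: [-1.6, 1.3, 6.4]
gripper_width: 0.06
grip_force: 30.0
```

Call:
arm_command([
  [[0,0,-0.05],[0,0,0]],
  [[0,0,-0.11],[0,0,0]],
  [[0.01,0.035,-0.12],[0,0,0]],
  [[0.027,0.093,-0.12],[0,0,0]],
  [[0.043,0.151,-0.12],[0,0,0]],
  [[0.059,0.209,-0.12],[0,0,0]],
  [[0.076,0.267,-0.12],[0,0,0]],
  [[0.092,0.325,-0.12],[0,0,0]],
])

```text
time: 5.03
position: [0.4911, -0.0582, 0.1582]
ee_rot: [0.002, 3.141, 0.0]
wrist_force: [0.7, 1.2, -0.9]
gripper_width: 0.0601
grip_force: 30.0
```

Call:
arm_command([
  [[0.016,0.055,0],[0,0,0]],
  [[0.032,0.11,0],[0,0,0]],
  [[0.044,0.15,0],[0,0,0]],
  [[0.048,0.168,0],[0,0,0]],
  [[0.048,0.168,0],[0,0,0]],
])

```text
time: 5.65
position: [0.4437, 0.1091, 0.1581]
ee_rot: [-0.002, 3.141, 0.0]
wrist_force: [0.7, -0.8, -1.7]
gripper_width: 0.0602
grip_force: 30.0
```

```bash
python3 - <<'E'
from h import *
s,c,W=wcloud("w2"); print(s["position"].round(4), s["gripper_width"]); blobs(W,.011,.2,800)
E
```

```text
[0.4437 0.1091 0.1581] 0.060194460614921654
px [256. 213.] 28661 mid [0.434 0.007] size [0.113 0.306] top 0.196
px [284. 335.] 1419 mid [0.531 0.085] size [0.17  0.078] top 0.2
```

View pics/w2.png

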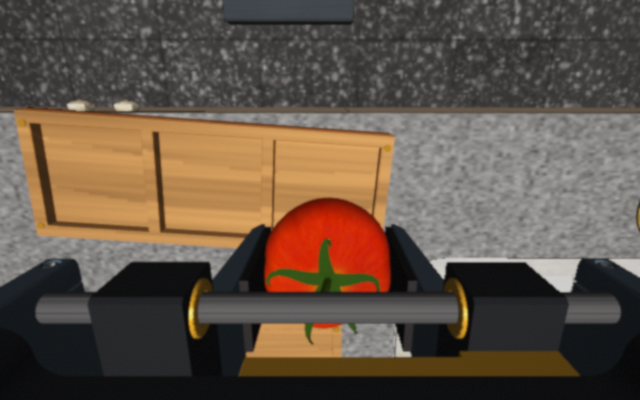

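The tomato is held upright at (327,260) over the left sauce well; the tray spans (15,110) to (395,245), as measured. Lowering it.

Call:
arm_command([
  [[0,-0.001,0.04],[0,0,0]],
  [[0,-0.001,0.08],[0,0,0]],
  [[0,-0.001,0.1],[0,0,0]],
  [[0,-0.001,0.107],[0,0,0]],
  [[0,-0.001,0.11],[0,0,0]],
  [[0,-0.001,0.1125],[0,0,0]],
  [[0,-0.001,0.1125],[0,0,0]],
])

```text
time: 6.58
position: [0.4444, 0.1072, 0.0459]
ee_rot: [0.001, 3.141, 0.0]
wrist_force: [0.7, -0.5, -1.4]
gripper_width: 0.06
grip_force: 30.0
```

Call:
arm_command([
  [[0,0,0],[0,0,0]],
  [[0,0,0],[0,0,0]],
  [[0,0,0],[0,0,0]],
  [[0,0,0],[0,0,0]],
  [[0,0,-0.01],[0,0,0]],
  [[0,0,-0.05],[0,0,0]],
  [[0,0,-0.1],[0,0,0]],
  [[0,0,-0.12],[0,0,0]],
], claw=92)

```text
time: 7.58
position: [0.4448, 0.1073, 0.1685]
ee_rot: [0.001, 3.138, 0.001]
wrist_force: [0.6, 0.5, -0.6]
gripper_width: 0.0839
grip_force: 0.0
```

Call:
arm_command([
  [[-0.031,-0.05,0],[0,0,0]],
  [[-0.062,-0.1,0],[0,0,0]],
  [[-0.093,-0.15,0],[0,0,0]],
  [[-0.124,-0.2,0],[0,0,0]],
  [[-0.155,-0.25,0],[0,0,0]],
  [[-0.186,-0.3,0],[0,0,0]],
  [[-0.215,-0.349,0],[0,0,0]],
  [[-0.215,-0.349,0],[0,0,0]],
], claw=100)

```text
time: 8.57
position: [0.6598, -0.2455, 0.1656]
ee_rot: [0.006, 3.14, -0.002]
wrist_force: [-0.8, 0.5, -1.4]
gripper_width: 0.0914
grip_force: 0.0
```

Call:
arm_command([
  [[0,0,0.04],[0,0,0]],
  [[0,0,0.08],[0,0,0]],
  [[0,0,0.11],[0,0,0]],
  [[0,0,0.125],[0,0,0]],
  [[0,0,0.131],[0,0,0]],
  [[0,0,0.131],[0,0,0]],
])

```text
time: 9.32
position: [0.6591, -0.242, 0.0352]
ee_rot: [0.001, 3.141, -0.0]
wrist_force: [-0.5, 0.1, -0.7]
gripper_width: 0.0911
grip_force: 0.0
```

Call:
arm_command([
  [[0,0,0],[0,0,0]],
  [[0,0,0],[0,0,0]],
  [[0,0,0],[0,0,0]],
  [[0,0,0],[0,0,0]],
  [[0,0,0],[0,0,0]],
  [[0,0,0],[0,0,0]],
  [[0,0,0],[0,0,0]],
  [[0,0,0],[0,0,0]],
], claw=0)

```text
time: 10.32
position: [0.6588, -0.2421, 0.0345]
ee_rot: [0.001, 3.141, -0.0]
wrist_force: [-0.6, -1.2, 4.1]
gripper_width: 0.051
grip_force: 30.0
```

Call:
arm_command([
  [[0,0,-0.05],[0,0,0]],
  [[0,0,-0.11],[0,0,0]],
  [[0.03,0.034,-0.12],[0,0,0]],
  [[0.068,0.077,-0.12],[0,0,0]],
  [[0.107,0.12,-0.12],[0,0,0]],
  [[0.146,0.164,-0.12],[0,0,0]],
  [[0.185,0.208,-0.12],[0,0,0]],
  [[0.222,0.25,-0.12],[0,0,0]],
])

```text
time: 11.32
position: [0.4354, 0.0095, 0.1544]
ee_rot: [-0.002, -3.141, -0.0]
wrist_force: [0.1, 0.6, -0.1]
gripper_width: 0.0512
grip_force: 30.0
```

Call:
arm_command([
  [[0,0,0],[0,0,0]],
  [[0,0,0.04],[0,0,0]],
  [[0,0,0.08],[0,0,0]],
  [[0,0,0.1],[0,0,0]],
  [[0,0,0.107],[0,0,0]],
  [[0,0,0.111],[0,0,0]],
  [[0,0,0.113],[0,0,0]],
  [[0,0,0.113],[0,0,0]],
])

```text
time: 12.32
position: [0.4373, 0.0081, 0.0418]
ee_rot: [0.001, 3.141, -0.0]
wrist_force: [0.1, -0.4, -0.4]
gripper_width: 0.051
grip_force: 30.0
```

Call:
arm_command([
  [[0,0,0],[0,0,0]],
  [[0,0,0],[0,0,0]],
  [[0,0,0],[0,0,0]],
  [[0,0,0],[0,0,0]],
  [[0,0,-0.01],[0,0,0]],
  [[0,0,-0.05],[0,0,0]],
  [[0,0,-0.1],[0,0,0]],
  [[0,0,-0.12],[0,0,0]],
], claw=82)

```text
time: 13.32
position: [0.4377, 0.0081, 0.1644]
ee_rot: [0.001, 3.138, -0.001]
wrist_force: [0.0, -0.2, -0.4]
gripper_width: 0.0749
grip_force: 0.0
```

Call:
arm_command([
  [[-0.02,-0.05,0],[0,0,0]],
  [[-0.04,-0.1,0],[0,0,0]],
  [[-0.06,-0.15,0],[0,0,0]],
  [[-0.08,-0.2,0],[0,0,0]],
  [[-0.1,-0.245,0],[0,0,0]],
  [[-0.1055,-0.261,0],[0,0,0]],
  [[-0.1055,-0.261,0],[0,0,0]],
], claw=100)

```text
time: 14.2
position: [0.542, -0.2533, 0.1616]
ee_rot: [-0.003, -3.141, -0.0]
wrist_force: [0.2, -0.2, -1.2]
gripper_width: 0.0913
grip_force: 0.0
```

```bash
python3 - <<'E'
from h import *
s,c,W=wcloud("w3"); print(s["position"].round(4), s["gripper_width"]); blobs(W,.011,.15,500)
c=read_camera("top"); cv2.imwrite("pics/top1.png",c["frame"]); W=cloud(c); blobs(W[:, :],.024,.15,250)
E
```

```text
[ 0.542  -0.2533  0.1616] 0.09132276597725499
px [327.  44.] 5719 mid [ 0.436 -0.252] size [0.043 0.041] top 0.108
px [539.  84.] 6650 mid [ 0.444 -0.073] size [0.1   0.154] top 0.02
px [120.  87.] 9185 mid [ 0.457 -0.383] size [0.043 0.043] top 0.107
px [323. 195.] 3533 mid [ 0.542 -0.256] size [0.062 0.048] top 0.052
px [572. 235.] 2712 mid [ 0.593 -0.028] size [0.037 0.116] top 0.02
px [362. 134.] 627 mid [ 0.746 -0.228] size [0.051 0.076] top 0.075
px [614. 142.] 1143 mid [ 0.726 -0.836] size [0.099 0.089] top 0.096
px [516. 154.] 561 mid [ 0.705 -0.609] size [0.059 0.058] top 0.059
px [548. 157.] 889 mid [ 0.699 -0.688] size [0.073 0.073] top 0.077
px [578. 196.] 272 mid [ 0.6   -0.761] size [0.038 0.156] top 0.041
px [ 86. 246.] 1066 mid [0.463 0.441] size [0.082 0.083] top 0.043
px [222. 255.] 570 mid [0.446 0.108] size [0.059 0.06 ] top 0.064
px [263. 258.] 380 mid [0.439 0.009] size [0.051 0.048] top 0.06
px [371. 262.] 369 mid [ 0.436 -0.249] size [0.044 0.043] top 0.11
```

View pics/top1.png

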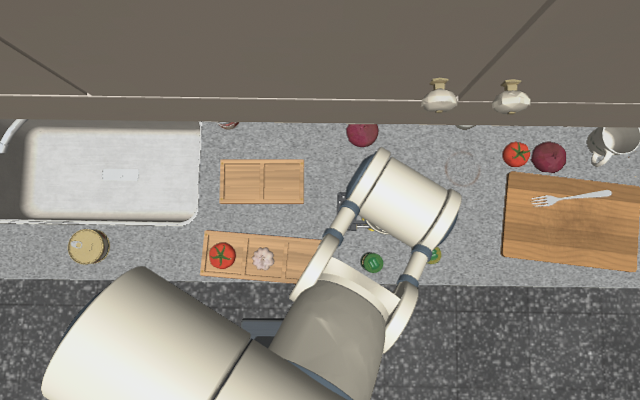

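The top view shows the tomato (222,256) and garlic (263,258) sitting centred in their wells, with the jaws over the lemon.

Call:
arm_command([
  [[0,-0.001,0.04],[0,0,0]],
  [[0,-0.001,0.08],[0,0,0]],
  [[0,-0.001,0.11],[0,0,0]],
  [[0,-0.001,0.123],[0,0,0]],
  [[0,-0.001,0.128],[0,0,0]],
  [[0,-0.001,0.128],[0,0,0]],
])

```text
time: 15.05
position: [0.5426, -0.2538, 0.0342]
ee_rot: [0.001, 3.141, -0.001]
wrist_force: [-0.0, 0.5, -0.3]
gripper_width: 0.0913
grip_force: 0.0
```

Call:
arm_command([
  [[0,0,0],[0,0,0]],
  [[0,0,0],[0,0,0]],
  [[0,0,0],[0,0,0]],
  [[0,0,0],[0,0,0]],
  [[0,0,0],[0,0,0]],
  [[0,0,0],[0,0,0]],
  [[0,0,0],[0,0,0]],
  [[0,0,0],[0,0,0]],
], claw=0)

```text
time: 16.05
position: [0.5424, -0.2541, 0.0335]
ee_rot: [0.001, 3.141, -0.0]
wrist_force: [-1.6, -2.1, 5.0]
gripper_width: 0.0505
grip_force: 30.0
```

Call:
arm_command([
  [[0,0,-0.05],[0,0,0]],
  [[0,0,-0.11],[0,0,0]],
  [[-0.01,0.04,-0.12],[0,0,0]],
  [[-0.025,0.097,-0.12],[0,0,0]],
  [[-0.04,0.154,-0.12],[0,0,0]],
  [[-0.055,0.211,-0.12],[0,0,0]],
  [[-0.07,0.268,-0.12],[0,0,0]],
  [[-0.0865,0.325,-0.12],[0,0,0]],
])

```text
time: 17.05
position: [0.6289, 0.0731, 0.1531]
ee_rot: [-0.001, -3.141, -0.0]
wrist_force: [1.6, -0.7, -0.9]
gripper_width: 0.0508
grip_force: 30.0
```

Call:
arm_command([
  [[0,0,0],[0,0,0]],
  [[0,0,0.04],[0,0,0]],
  [[0,0,0.08],[0,0,0]],
  [[0,0,0.1],[0,0,0]],
  [[0,0,0.107],[0,0,0]],
  [[0,0,0.111],[0,0,0]],
  [[0,0,0.113],[0,0,0]],
  [[0,0,0.113],[0,0,0]],
])

```text
time: 18.05
position: [0.6293, 0.071, 0.041]
ee_rot: [0.001, 3.141, 0.0]
wrist_force: [0.3, -0.0, -0.9]
gripper_width: 0.0502
grip_force: 30.0
```

Call:
arm_command([
  [[0,0,0],[0,0,0]],
  [[0,0,0],[0,0,0]],
  [[0,0,0],[0,0,0]],
  [[0,0,0],[0,0,0]],
  [[0,0,-0.01],[0,0,0]],
  [[0,0,-0.05],[0,0,0]],
  [[0,0,-0.1],[0,0,0]],
  [[0,0,-0.16],[0,0,0]],
], claw=80)

```text
time: 19.05
position: [0.6284, 0.071, 0.2021]
ee_rot: [-0.001, -3.141, 0.0]
wrist_force: [0.2, -0.5, 0.4]
gripper_width: 0.0729
grip_force: 0.0
```

Call:
arm_command([
  [[0.022,-0.058,0],[0,0,0]],
  [[0.044,-0.116,0],[0,0,0]],
  [[0.066,-0.174,0],[0,0,0]],
  [[0.088,-0.232,0],[0,0,0]],
  [[0.11,-0.29,0],[0,0,0]],
  [[0.132,-0.348,0],[0,0,0]],
  [[0.154,-0.406,0],[0,0,0]],
  [[0.1725,-0.454,0],[0,0,0]],
], claw=100)

```text
time: 20.05
position: [0.455, -0.385, 0.2013]
ee_rot: [0.003, 3.141, -0.001]
wrist_force: [0.9, 0.0, 0.6]
gripper_width: 0.0911
grip_force: 0.0
```

Call:
arm_command([
  [[0,0,0],[0,0,0]],
  [[0,0,0],[0,0,0]],
  [[0,0,0.04],[0,0,0]],
  [[0,0,0.08],[0,0,0]],
  [[0,0,0.11],[0,0,0]],
  [[0,0,0.124],[0,0,0]],
  [[0,0,0.128],[0,0,0]],
  [[0,0,0.128],[0,0,0]],
])

```text
time: 21.05
position: [0.4567, -0.3829, 0.0732]
ee_rot: [0.001, 3.141, -0.001]
wrist_force: [0.3, 0.1, 0.5]
gripper_width: 0.0914
grip_force: 0.0
```

Call:
arm_command([
  [[0,0,0],[0,0,0]],
  [[0,0,0],[0,0,0]],
  [[0,0,0],[0,0,0]],
  [[0,0,0],[0,0,0]],
  [[0,0,0],[0,0,0]],
  [[0,0,0],[0,0,0]],
  [[0,0,0],[0,0,0]],
  [[0,0,0],[0,0,0]],
], claw=0)

```text
time: 22.05
position: [0.4562, -0.3829, 0.0725]
ee_rot: [0.001, 3.141, -0.0]
wrist_force: [-0.2, -0.2, 0.6]
gripper_width: 0.0453
grip_force: 29.9
```

Call:
arm_command([
  [[0,0,-0.05],[0,0,0]],
  [[0,0,-0.1],[0,0,0]],
  [[0,0,-0.14],[0,0,0]],
  [[-0.02,0.041,-0.14],[0,0,0]],
  [[-0.044,0.09,-0.14],[0,0,0]],
  [[-0.068,0.139,-0.14],[0,0,0]],
  [[-0.092,0.188,-0.14],[0,0,0]],
  [[-0.116,0.237,-0.14],[0,0,0]],
])

```text
time: 23.05
position: [0.5727, -0.1442, 0.2123]
ee_rot: [-0.001, -3.141, -0.0]
wrist_force: [0.6, -1.4, -1.0]
gripper_width: 0.0454
grip_force: 29.9
```

Call:
arm_command([
  [[-0.024,0.049,0],[0,0,0]],
  [[-0.046,0.094,0],[0,0,0]],
  [[-0.057,0.117,0],[0,0,0]],
  [[-0.057,0.117,0],[0,0,0]],
  [[-0.057,0.117,0.04],[0,0,0]],
  [[-0.057,0.117,0.08],[0,0,0]],
])

```text
time: 23.8
position: [0.6291, -0.0297, 0.1317]
ee_rot: [0.002, 3.141, -0.0]
wrist_force: [1.4, 0.7, -1.3]
gripper_width: 0.0453
grip_force: 29.9
```

Call:
arm_command([
  [[0,0,0.03],[0,0,0]],
  [[0,0,0.043],[0,0,0]],
  [[0,0,0.049],[0,0,0]],
  [[0,0,0.053],[0,0,0]],
  [[0,0,0.053],[0,0,0]],
])

```text
time: 24.42
position: [0.6297, -0.0291, 0.08]
ee_rot: [0.001, 3.141, -0.0]
wrist_force: [0.1, 0.8, -1.3]
gripper_width: 0.0453
grip_force: 29.9
```

Call:
arm_command([
  [[0,0,0],[0,0,0]],
  [[0,0,0],[0,0,0]],
  [[0,0,0],[0,0,0]],
  [[0,0,0],[0,0,0]],
  [[0,0,-0.01],[0,0,0]],
  [[0,0,-0.05],[0,0,0]],
  [[0,0,-0.1],[0,0,0]],
  [[0,0,-0.12],[0,0,0]],
], claw=75)

```text
time: 25.42
position: [0.6305, -0.0291, 0.2032]
ee_rot: [0.001, 3.137, -0.001]
wrist_force: [0.8, 0.1, -0.6]
gripper_width: 0.0682
grip_force: 0.0
```

Call:
arm_command([
  [[0.039,-0.044,0],[0,0,0]],
  [[0.078,-0.088,0],[0,0,0]],
  [[0.117,-0.133,0],[0,0,0]],
  [[0.156,-0.178,0],[0,0,0]],
  [[0.1945,-0.2215,0],[0,0,0]],
  [[0.1945,-0.2215,0],[0,0,0]],
  [[0.1945,-0.2215,0],[0,0,0]],
], claw=100)

```text
time: 26.3
position: [0.435, -0.2504, 0.2]
ee_rot: [0.003, 3.141, -0.0]
wrist_force: [0.1, -0.1, -0.4]
gripper_width: 0.0913
grip_force: 0.0
```

Call:
arm_command([
  [[0,0,0.04],[0,0,0]],
  [[0,0,0.08],[0,0,0]],
  [[0,0,0.11],[0,0,0]],
  [[0,0,0.123],[0,0,0]],
  [[0,0,0.127],[0,0,0]],
  [[0,0,0.127],[0,0,0]],
])

```text
time: 27.05
position: [0.4353, -0.2503, 0.0731]
ee_rot: [0.001, 3.141, -0.001]
wrist_force: [0.1, -0.5, -0.2]
gripper_width: 0.0912
grip_force: 0.0
```

Call:
arm_command([
  [[0,0,0],[0,0,0]],
  [[0,0,0],[0,0,0]],
  [[0,0,0],[0,0,0]],
  [[0,0,0],[0,0,0]],
  [[0,0,0],[0,0,0]],
  [[0,0,0],[0,0,0]],
  [[0,0,0],[0,0,0]],
  [[0,0,0],[0,0,0]],
], claw=0)

```text
time: 28.05
position: [0.4348, -0.2504, 0.0725]
ee_rot: [0.001, 3.141, -0.0]
wrist_force: [0.8, -1.2, 2.0]
gripper_width: 0.0447
grip_force: 30.0
```

Call:
arm_command([
  [[0,0,-0.04],[0,0,0]],
  [[0,0,-0.08],[0,0,0]],
  [[0.001,0.03,-0.08],[0,0,0]],
  [[0.002,0.075,-0.08],[0,0,0]],
  [[0.003,0.12,-0.08],[0,0,0]],
  [[0.005,0.1585,-0.08],[0,0,0]],
  [[0.005,0.1585,-0.08],[0,0,0]],
])

```text
time: 28.92
position: [0.429, -0.0896, 0.1523]
ee_rot: [0.003, -3.14, -0.001]
wrist_force: [0.8, -0.4, -1.3]
gripper_width: 0.0451
grip_force: 30.0
```

Call:
arm_command([
  [[0,0,0.03],[0,0,0]],
  [[0,0,0.055],[0,0,0]],
  [[0,0,0.065],[0,0,0]],
  [[0,0,0.07],[0,0,0]],
  [[0,0,0.073],[0,0,0]],
  [[0,0,0.073],[0,0,0]],
])

```text
time: 29.68
position: [0.4301, -0.0919, 0.0797]
ee_rot: [0.001, 3.141, -0.0]
wrist_force: [0.4, 0.1, -1.8]
gripper_width: 0.0451
grip_force: 30.0
```

Call:
arm_command([
  [[0,0,0],[0,0,0]],
  [[0,0,0],[0,0,0]],
  [[0,0,0],[0,0,0]],
  [[0,0,0],[0,0,0]],
  [[0,0,-0.01],[0,0,0]],
  [[0,0,-0.05],[0,0,0]],
  [[0,0,-0.1],[0,0,0]],
  [[0,0,-0.15],[0,0,0]],
], claw=75)

```text
time: 30.68
position: [0.4295, -0.0917, 0.2317]
ee_rot: [0.001, 3.141, -0.0]
wrist_force: [1.0, -0.2, -0.5]
gripper_width: 0.0683
grip_force: 0.0
```

Call:
arm_command([
  [[0,-0.05,0],[0,0,0]],
  [[0,-0.1,0],[0,0,0]],
  [[0,-0.15,0],[0,0,0]],
  [[0,-0.2,0],[0,0,0]],
  [[0,-0.25,0],[0,0,0]],
  [[0,-0.3,0],[0,0,0]],
  [[0,-0.3,0],[0,0,0]],
])

```text
time: 31.55
position: [0.4292, -0.3948, 0.2298]
ee_rot: [0.005, 3.141, -0.002]
wrist_force: [-0.3, 0.6, 0.7]
gripper_width: 0.0688
grip_force: 0.0
```

```bash
python3 - <<'E'
from h import *
for n in ("top","scene"):
    c=read_camera(n); cv2.imwrite(f"pics/{n}2.png",c["frame"]); print(n); blobs(cloud(c),.024,.15,250)
E
```

```text
top
px [362. 134.] 630 mid [ 0.746 -0.228] size [0.051 0.076] top 0.076
px [614. 142.] 1136 mid [ 0.727 -0.836] size [0.099 0.089] top 0.096
px [516. 154.] 561 mid [ 0.705 -0.609] size [0.059 0.058] top 0.059
px [548. 157.] 881 mid [ 0.699 -0.688] size [0.073 0.073] top 0.077
px [239. 179.] 435 mid [0.632 0.073] size [0.064 0.048] top 0.06
px [279. 178.] 383 mid [ 0.63  -0.028] size [0.043 0.044] top 0.117
px [579. 196.] 267 mid [ 0.602 -0.763] size [0.035 0.159] top 0.04
px [ 86. 246.] 1070 mid [0.462 0.441] size [0.08  0.083] top 0.044
px [222. 255.] 570 mid [0.446 0.108] size [0.059 0.059] top 0.063
px [263. 258.] 378 mid [0.439 0.009] size [0.051 0.048] top 0.058
px [303. 263.] 338 mid [ 0.432 -0.09 ] size [0.044 0.044] top 0.117
scene
px [319.  63.] 11361 mid [ 0.823 -0.776] size [0.291 1.058] top 0.149
px [492.  21.] 756 mid [ 0.449 -1.309] size [0.101 0.289] top 0.07
px [369.  88.] 666 mid [ 0.693 -0.646] size [0.071 0.131] top 0.074
px [112. 250.] 16354 mid [0.865 0.19 ] size [0.208 0.6  ] top 0.148
px [286. 166.] 637 mid [ 0.752 -0.222] size [0.07  0.066] top 0.078
px [290. 228.] 767 mid [ 0.626 -0.025] size [0.042 0.043] top 0.114
px [385. 239.] 809 mid [ 0.427 -0.088] size [0.044 0.043] top 0.114
px [268. 272.] 555 mid [0.627 0.076] size [0.063 0.045] top 0.059
px [363. 284.] 492 mid [0.435 0.013] size [0.051 0.046] top 0.06
px [340. 320.] 887 mid [0.441 0.111] size [0.06  0.057] top 0.065
```

View pics/top2.png

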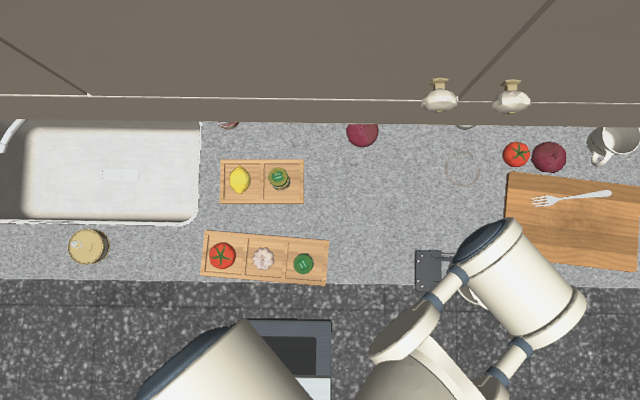

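View pics/scene2.png

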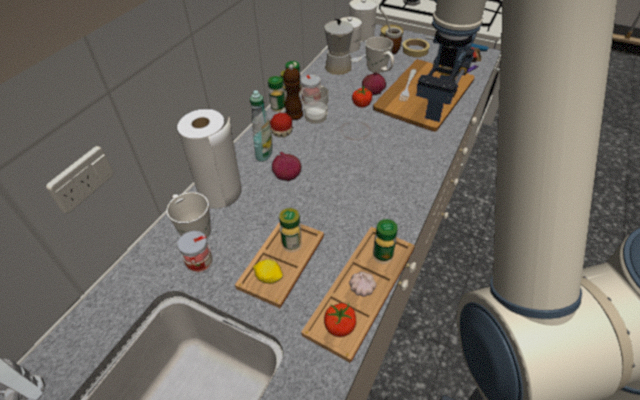

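Both views show all five things upright and centred in their wells: tomato (222,256), garlic (263,258), jars (303,263) and (279,178), lemon (239,180). The onion and jam jar have not moved, and the robot is clear.

```bash
python3 -c "
from rig import hand_in; print(hand_in())"
```

```text
the job is handed in; nothing more can be done
None
```

Both kits are made up and handed in at about 32 s: tomato, garlic and one spice jar in the sauce tray, lemon and the other jar in the fish tray, all upright, with the onion and jam jar left where they were.

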